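Change over the sampler trays

ROBOT

A 6-joint arm with a two-finger parallel gripper is mounted at the origin on the work surface. World frame = base frame: x ahead of the robot, y to its left, z up, the work surface at z = 0. Lengths are in m, angles in degrees, forces in N, time in s.
With the tool pointing down it reaches from about 0.25 to 0.725 m from the base axis. Payload 9.7 kg.
Tool frame: the origin (TCP) lies at the very end of the fingers, on their centre line; the grasp point (between the pads) lies 19 mm behind it (bot.pinch_z is the distance from the TCP to the grasp point, in m); x points along the fingers, z is the direction in which the jaws open and shut, and the axes are right-handed (so a half turn about x gives the same grasp; the last joint's range is limited). The gripper opens to 85 mm and grips with 20 to 120 N. Pads are 22 mm wide; open, the fingers measure 114 mm over their backs; the gripper's body (76 mm by 85 mm) begins 54 mm behind the grasp point. The pads swing forward as they close: fully open they stand 13 mm farther back than shut.
Start: joints at [72.766, 4.979, 10.078, 95.1, 0, 90], TCP at [0.163, 0.525, 0.231] pointing down, gripper open.
Joint ranges: [-179.16, 179.16], [-48.56, 103.87], [-65.8, 70.77], [-126.05, 130.52], [-82.76, 87.17], [-180, 180]. Speed limits (degrees/s): [127.2, 127.2, 147.25, 180, 180, 180].

INTERFACE

Orientations are given as [roll, pitch, yaw] about the fixed x, y, z axes, in that order (R = Rz(yaw) Ry(pitch) Rx(roll)).
In Python, from workcell import bot gives the robot as it stands.
- The arm moves only by the tool play_rows, never from a script. Its argument "rows" is a list of rows, each a list of 3 entries, a list of its own where there are three numbers: the shift along the tool's x, y, z in cm, then the turn about the tool's x in degrees, then the finger opening in cm, from 0 to 8.54. A call has 1 to 12 rows; each row is the pose to reach, as a shift and turn from the pose commanded when the call began, along the tool's axes at that moment; what a row does not reach only later rows make up. A row lasts 1/12 s, in which the tool goes at most 41.7 mm and 7.16 degrees, less where a joint would pass 70% of its speed; a pose out of reach is approached as far as the arm can. A call with a gripper value outside its range is refused whole. The fingers move at their own pace and stop on an object; "squeeze" is the grip in N (left out, the last holds). Time passes only in rows, so rows that repeat a pose let the fingers close. It gives the time, the measured TCP pose, the force and the opening at its end, in the units of the state.
- bot.get_obs(): the state, without advancing time (a new reading comes with each control period).
- bot.camera(name): name is "side" or "top" or "wrist"; returns (picture, depth): 420x560x3 uint8, blue, green, red; 420x560 float32, m along the optical axis (not along the pixel's ray), 0 where there is no reading.
- bot.camera_model(name): a dict with "fx", "fy", "cx", "cy" (pixels), "origin" and "attitude" of the camera in the world; the wrist camera has in their place "mount" (4x4, takes a point from camera to tool coordinates, whose origin is the TCP and whose axes are the tool frame's). Camera axes: x right, y down, z forward; pixel columns grow to the right and rows downward; lengths in m; the calibration is good to about 2 mm. A picture is of the moment at which its call begins: read the wrist's pose just before it. camera_model takes no time and is no camera call.
- bot.job_done(): hands the job in, once; it reports no verdict.
The state is a dict: "time": time; "q": joint angles; "qd": joint speeds; "joint_efforts": joint torques, N m; "ee_pos": TCP position; "tcp_rot": TCP orientation; "wrist_force": force on the tool from outside, world axes, zero at the start; "torque": the same for the moment, N m; "opening": finger opening in m.
Only numpy, scipy, OpenCV 4.12 (cv2) and the standard library are available. Lean on these libraries where they do the work, as an engineer would, in place of code of your own. Each camera call takes 0.05 s, during which the arm holds its last target.

TASK

Only one sampler tray may stand out at a time: first push the jar tray, which was left standing open, all the way home, then hook a fingertip behind the front lip of the tube tray and gently draw it out along its rails as far as it goes. Leave both trays like that and step clear. Use only the fingertips: grip nothing, do not touch the tubes and jars, which must stay standing in their trays, and leave the flask, beaker and weight alone.

Things in the scene. Friction and masses are not known exactly. Their poses are not given: they have to be found in the camera images.
- tube_unit: Sampler bay of the tube tray, fixed to the bench: grey bed 300 x 150 mm, two side rails (tops 32 mm high), white housing 90 mm high at its rear, from 245 mm behind the lip of the closed tray. Origin: on the bench under the middle of the tray's lip when fully home. Its x axis points along the rails into the bay (home), z up; the tray comes out along its -x, towards the robot.
- tube_lip (a point): Middle of the top edge of the tube tray's front lip, 60 mm above the bench; moves with the tray; axes as the unit's. The lip is upright, 126 mm wide, 8 mm thick (from 5 mm in front of this point to 3 mm behind it), reaching from 10 to 60 mm above the bench: a white plate (tube_tray_c0) with a grey front face (tube_tray_c1). Behind it (+x) is an empty finger bay.
- tube_tray (a joint): How far the tube tray is drawn out, m: 0 fully home, 0.12 at its front stop. Starts home. Slides stiffly (about 2.5 N friction, slow-moving) and stays where it is left; tray 450 g plus four tubes.
- jar_unit: The other sampler bay, the same in form and size as tube_unit, holding the jar tray. Fixed to the bench, on the other side; which bay stands left and which right varies. Same origin and axes.
- jar_lip (a point): Middle of the top edge of the jar tray's front lip; lip, finger bay and heights the same as for tube_lip (plate jar_tray_c0, front face jar_tray_c1). Behind the bay is a flat floor with two jars side by side instead of the plate with holes. The jars' near edges are at least 67 mm behind this point.
- jar_tray (a joint): How far the jar tray stands out, m: 0 fully home against its stop, 0.12 fully out. Starts 0.05 to 0.085 out. Same friction as the other.
- tube0: Amber sample tube with white screw cap, 29 mm diameter (cap 34 mm), 115 mm tall, loose in a hole of the tube tray, standing on the tray floor 16 mm above the bench. Origin: centre of its underside; z along its axis.
- tube1: As tube0.
- tube2: As tube0.
- tube3: As tube0.
- jar0: Squat lidded jar, 52 mm diameter, 75 mm tall, standing loose on the floor of the jar tray (16 mm above the bench). Origin: centre of its underside.
- jar1: As jar0.
- flask: Amber conical flask, 82 mm wide at its foot, 122 mm tall, on the bench beside the bays. Origin: centre of its underside.
- beaker: Glass beaker, 70 mm across the rim, 90 mm tall, on the bench beside the bays, on the other side from the flask. Origin: centre of its underside.
- weight: Steel balance weight with a knob, 38 mm diameter, 47 mm tall, on the bench in front of the bays, near the middle. Origin: centre of its underside.
- tube_bay (a point): Middle of the floor of the tube tray's finger bay, 16 mm above the bench, 32 mm behind the lip's middle; moves with the tray; axes as the unit's. The bay is 58 mm long (3 to 61 mm behind tube_lip), 116 mm wide, side and cross walls 38 mm high. From 80 mm behind the lip is a plate with nine holes (top 60 mm above the bench) for the tubes; first tubes 87 mm behind.
There are look-alikes about, which are no part of the job. What is shaped like the tube3 but purple is not meant.

How it is judged:
By the outcome, as a careful person would: the job done as asked, in the order asked, and still so for the second after the job is handed in, with the robot touching nothing.
It also fails if it takes over 50 s, if anything falls off the work surface, if the arm or the gripper's body presses on something with over 40 N, if the wrist force passes 120 N, or if a joint passes its speed limit or range.

## Working session

There is one attempt and no reset: what is moved stays moved. The work goes in short steps, Python scripts to look and compute and a tool call to move; the robot and the scene stay as the last step left them, time stands still between calls to the robot, and variables do not carry over. Pictures are saved under pics/ and viewed, and the job is handed in when it is done.

Besides the shell and the picture viewer there is one more tool, called after "Emit:" as name(argument=value, ...), one argument or row to a line, values as JSON. play_rows: Moves the arm, as the interface text tells. Its arguments: {"type":"object","properties":{"rows":{"type":"array"},"squeeze":{"type":"number"}},"required":["rows"]}

```bash
ls; mkdir -p pics; python3 - <<'E'
from workcell import bot
import cv2,numpy as np
o=bot.get_obs();print({k:np.round(o[k],3) for k in o})
for n in("top","side"):
    p,d=bot.camera(n);cv2.imwrite(f"pics/{n}0.png",p);np.savez(f"pics/{n}0.npz",p=p,d=d);print(n,bot.camera_model(n),(d>0).mean())
print(bot.camera_model("wrist"))
E
```

```text
pics
{'time': np.float64(0.0), 'q': array([7.2765e+01, 5.0130e+00, 1.0035e+01, 9.5099e+01, 2.0000e-03,
       9.0001e+01]), 'qd': array([ 0.033, -0.079,  0.009, -0.057, -0.025,  0.032]), 'joint_efforts': array([-1.0000e-03, -5.2038e+01,  4.6481e+01,  1.6000e-02, -0.0000e+00,
        0.0000e+00]), 'ee_pos': array([0.163, 0.525, 0.231]), 'tcp_rot': array([ 178.457,   89.924, -108.779]), 'wrist_force': array([ 0.249, -0.469,  0.216]), 'torque': array([ 0.001, -0.006, -0.003]), 'opening': np.float64(0.086)}
top {'fx': 515.7316161150637, 'fy': 515.7316161150637, 'cx': 272.08090401641175, 'cy': 213.62284036964704, 'origin': array([0.4777251 , 0.01083572, 1.48140554]), 'attitude': array([-176.16174803,   -0.8280963 ,  -90.19631784])} 0.9958588435374149
side {'fx': 494.020306975204, 'fy': 494.020306975204, 'cx': 281.73238189380646, 'cy': 210.94184998195308, 'origin': array([0.32487274, 0.96430024, 0.78873327]), 'attitude': array([-1.25307881e+02, -6.15256070e-02, -1.64838143e+02])} 0.9959438775510204
{'fx': 297.74290556938314, 'fy': 297.74290556938314, 'cx': 283.1641304402461, 'cy': 205.61779702855762, 'mount': array([[-5.16196996e-05, -2.98554308e-01,  9.54392646e-01,
        -1.42082805e-01],
       [-8.51720178e-05, -9.54392642e-01, -2.98554312e-01,
         7.57990088e-02],
       [ 9.99999995e-01, -9.66988313e-05,  2.38369886e-05,
         7.72954737e-04],
       [ 0.00000000e+00,  0.00000000e+00,  0.00000000e+00,
         1.00000000e+00]])}
```

View pics/top0.png

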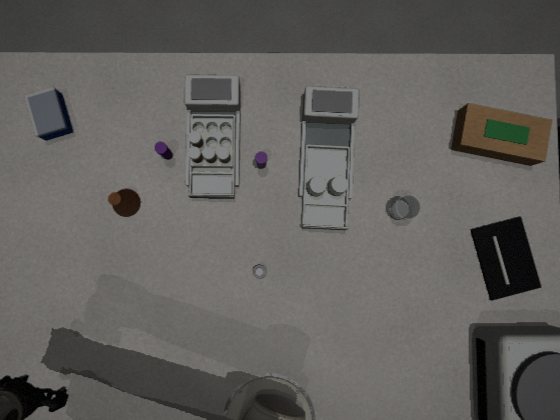

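View pics/side0.png

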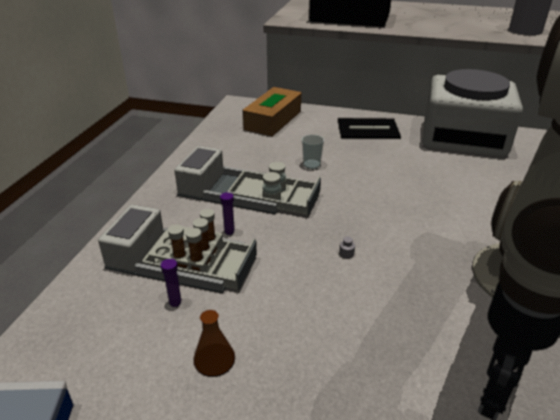

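The top view shows two bays. The left one, around (212,135), holds white-capped amber tubes and is closed. The right one, around (330,160), holds two jars at (317,186) and (338,186) and stands open. Two purple look-alike tubes stand on the bench at (161,148) and (261,160). The flask is at (124,202), the beaker at (403,207) and the weight at (260,271).

Next I'll measure the lips.

```bash
cat > h.py <<'E'
import numpy as np,cv2
from scipy.spatial.transform import Rotation as R
from workcell import bot
def pose(n):
    m=bot.camera_model(n);return m,R.from_euler('xyz',m['attitude'],degrees=True).as_matrix(),np.array(m['origin'])
def cloud(d,m,Rm,t):
    v,u=np.mgrid[:d.shape[0],:d.shape[1]]
    c=np.stack([(u-m['cx'])/m['fx']*d,(v-m['cy'])/m['fy']*d,d],-1)
    return c@Rm.T+t
def onplane(n,uv,z):
    m,Rm,t=pose(n);uv=np.atleast_2d(uv).astype(float)
    r=np.c_[(uv[:,0]-m['cx'])/m['fx'],(uv[:,1]-m['cy'])/m['fy'],np.ones(len(uv))]@Rm.T
    return t+r*((z-t[2])/r[:,2])[:,None]
def pix(n,X):
    m,Rm,t=pose(n);c=(np.atleast_2d(X)-t)@Rm
    return np.c_[m['fx']*c[:,0]/c[:,2]+m['cx'],m['fy']*c[:,1]/c[:,2]+m['cy']]
E
python3 - <<'E'
from h import *
f=np.load('pics/top0.npz');p,d=f['p'],f['d']
m,Rm,t=pose('top');W=cloud(d,m,Rm,t);np.save('pics/W.npy',W)
print('bench z',np.median(W[250:320,330:420,2]))
for nm,(u0,u1,v0,v1) in dict(tube=(180,245,70,205),jar=(295,362,80,235)).items():
    z=W[v0:v1,u0:u1,2]
    print(nm);
    uc=213 if nm=='tube' else 326
    for v in range(v0,v1,1):
        if v>v1-75: print(v,np.round(W[v,uc-8],3),np.round(W[v,uc+8],3))
c=p[65:240,90:420];cv2.imwrite('pics/c0.png',cv2.resize(c,None,fx=2.4,fy=2.4,interpolation=cv2.INTER_CUBIC))
for nm,uv,z in [('weight',(260,271),.04),('pur1',(161,148),.12),('pur2',(261,158),.12),('flask',(115,199),.12),('beaker',(400,208),.09)]: print(nm,onplane('top',uv,z))
E
```

```text
bench z 0.00024084293392290235
tube
131 [0.805 0.176 0.058] [0.804 0.131 0.063]
132 [0.801 0.176 0.061] [0.801 0.132 0.06 ]
133 [0.799 0.177 0.057] [0.797 0.131 0.067]
134 [0.796 0.176 0.06 ] [0.795 0.131 0.064]
135 [0.794 0.176 0.057] [0.793 0.132 0.061]
136 [0.791 0.177 0.056] [0.789 0.131 0.064]
137 [0.788 0.177 0.055] [0.787 0.131 0.063]
138 [0.784 0.176 0.063] [0.784 0.131 0.061]
139 [0.782 0.176 0.061] [0.783 0.132 0.053]
140 [0.78  0.177 0.056] [0.787 0.135 0.02 ]
141 [0.776 0.176 0.062] [0.786 0.136 0.013]
142 [0.773 0.176 0.062] [0.782 0.135 0.02 ]
143 [0.771 0.176 0.059] [0.778 0.135 0.023]
144 [0.768 0.176 0.059] [0.777 0.135 0.014]
145 [0.764 0.176 0.062] [0.774 0.135 0.015]
146 [0.762 0.176 0.06 ] [0.762 0.132 0.06 ]
147 [0.759 0.176 0.061] [0.745 0.125 0.131]
148 [0.742 0.167 0.135] [0.743 0.126 0.129]
149 [0.739 0.167 0.133] [0.739 0.125 0.133]
150 [0.737 0.168 0.131] [0.736 0.125 0.135]
151 [0.735 0.168 0.128] [0.734 0.125 0.133]
152 [0.732 0.168 0.13 ] [0.732 0.125 0.13 ]
153 [0.73  0.168 0.129] [0.73  0.126 0.128]
154 [0.726 0.167 0.134] [0.726 0.125 0.134]
155 [0.7
[... 5422 characters left out ...]
7  0.059] [ 0.543 -0.187  0.013]
226 [ 0.539 -0.137  0.057] [ 0.538 -0.181  0.063]
227 [ 0.536 -0.137  0.056] [ 0.536 -0.181  0.059]
228 [ 0.534 -0.139  0.037] [ 0.533 -0.181  0.059]
229 [ 0.532 -0.143 -0.002] [ 0.531 -0.186  0.022]
230 [ 0.529 -0.142  0.006] [ 0.529 -0.189 -0.003]
231 [ 0.527 -0.143  0.002] [ 0.527 -0.189 -0.002]
232 [ 0.524 -0.142  0.003] [ 0.524 -0.189 -0.003]
233 [ 0.521 -0.142  0.005] [ 0.521 -0.19  -0.009]
234 [ 0.518 -0.143  0.001] [ 0.518 -0.188  0.003]
weight [[0.41459811 0.02380351 0.04      ]]
pur1 [[0.74470309 0.28579269 0.12      ]]
pur2 [[0.71761134 0.01986328 0.12      ]]
flask [[0.60870395 0.40534495 0.12      ]]
beaker [[ 0.58546786 -0.35711397  0.09      ]]
```

View pics/c0.png

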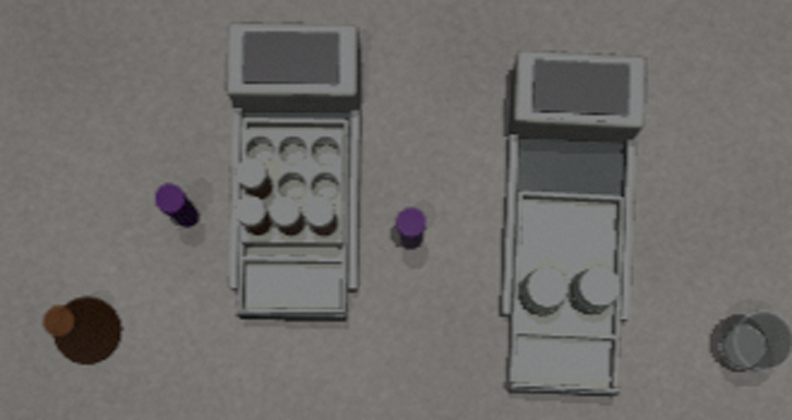

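The crop confirms the choice: amber tubes in the left tray, two jars in the right one. The purple tubes stand loose on the bench, outside the trays.

```bash
python3 - <<'E'
from h import *
W=np.load('pics/W.npy')
def fit(name,u0,u1,v0,v1,zlo,zhi):
    P=W[v0:v1,u0:u1].reshape(-1,3);P=P[(P[:,2]>zlo)&(P[:,2]<zhi)]
    r=cv2.minAreaRect((P[:,:2]*1000).astype(np.float32))
    print(name,len(P),'ctr',np.round(np.array(r[0])/1000,4),'size',np.round(r[1],1),'ang',round(r[2],2),'x',P[:,0].min(),P[:,0].max(),'y',P[:,1].min(),P[:,1].max())
    c=P[:,:2].mean(0);A=np.polyfit(P[:,1],P[:,0],1);print('  slope dx/dy deg',np.degrees(np.arctan(A[0])))
fit('tubelip',183,245,192,200,.048,.072)
fit('jarlip',297,355,222,232,.048,.072)
fit('tubehouse',180,245,70,115,.08,.1)
fit('jarhouse',297,365,80,125,.08,.1)
fit('tuberails',180,245,110,190,.026,.045)
fit('jarrails',297,365,120,205,.026,.034)
E
```

```text
tubelip 147 ctr [0.6254 0.1603] size [124.5   8.8] ang 88.21 x 0.6220660048960077 0.6313646015600487 y 0.0978935572469496 0.2224781507015574
  slope dx/dy deg 1.007084197535244
jarlip 139 ctr [ 0.5368 -0.1576] size [124.9   8.2] ang 87.06 x 0.5299453924017153 0.5414668913763456 y -0.22005386454498577 -0.09531882295003151
  slope dx/dy deg 2.8354752441921645
tubehouse 1647 ctr [0.9141 0.1555] size [149.7  87.5] ang 88.62 x 0.8695433843209535 0.9593189271819194 y 0.08022322823254004 0.22960239387839956
  slope dx/dy deg 0.6715523860192776
jarhouse 1639 ctr [ 0.8796 -0.1748] size [149.9  86.3] ang 86.49 x 0.8339608414294726 0.9256302004143326 y -0.2514785966318255 -0.09844894218883422
  slope dx/dy deg 2.2319466886011963
tuberails 997 ctr [0.7585 0.1579] size [150.5 228.9] ang 89.91 x 0.6441803212504205 0.872970276750221 y 0.08254708109212552 0.23322971142520507
  slope dx/dy deg -1.7604189888460238
jarrails 514 ctr [ 0.7194 -0.1671] size [151.  240.7] ang 87.47 x 0.6015638687156803 0.8427527328969404 y -0.24614447278291723 -0.08946899981220413
  slope dx/dy deg -0.7929599742944755
```

```bash
cat >> h.py <<'E'
def tool():
    o=bot.get_obs();return o,R.from_euler('xyz',o['tcp_rot'],degrees=True).as_matrix(),np.array(o['ee_pos'])
def to(x,y,z):
    o,T,p=tool();return np.round((np.array([x,y,z])-p)@T*100,2)
E
python3 - <<'E'
from h import *
o,T,p=tool();print(np.round(T,4),p)
U=dict(tube=(np.array([.6254,.1603]),-0.95),jar=(np.array([.5368,-.1576]),-2.9))
for k,(c,a) in U.items():
    d=np.array([np.cos(np.radians(a)),np.sin(np.radians(a))])
    print(k,'axis',d,'pre-push',c-d*.06,'to',to(*(c-d*.06),.2))
    for nm,v in(('y',T[:2,1]),('z',T[:2,2])): print(nm,'world angle',np.degrees(np.arctan2(v[1],v[0])),'unit axis',a)
E
```

```text
[[-3.000e-04 -9.551e-01  2.963e-01]
 [-1.100e-03  2.963e-01  9.551e-01]
 [-1.000e+00  0.000e+00 -1.100e-03]] [0.16288857 0.52512551 0.23066538]
tube axis [ 0.99986254 -0.01657987] pre-push [0.56540825 0.16129479] to [  3.09 -49.22 -22.82]
y world angle 162.76560464411077 unit axis -0.95
z world angle 72.76560491366874 unit axis -0.95
jar axis [ 0.99871936 -0.05059294] pre-push [ 0.47687684 -0.15456442] to [  3.13 -50.13 -55.61]
y world angle 162.76560464411077 unit axis -2.9
z world angle 72.76560491366874 unit axis -2.9
```

Emit:
play_rows(
  rows=[
    [[0,-3,-3.3],-2,0],
    [[1,-6.5,-7],-5,0],
    [[3,-9.5,-10.5],-8,0],
    [[3,-12,-13.5],-11,0],
    [[3,-15,-17],-14.3,0],
    [[3,-18,-20],-14.3,0],
    [[3,-21,-23],-14.3,0],
    [[3,-24,-26.5],-14.3,0],
    [[3,-27,-30],-14.3,0],
    [[3,-30,-33],-14.3,0],
    [[3,-32,-36],-14.3,0],
    [[3,-34,-38],-14.3,0],
  ],
  squeeze=20,
)

```text
time: 1.1
ee_pos: [0.3693, 0.0722, 0.2013]
tcp_rot: [-70.2, 90.0, 16.9]
wrist_force: [0.5, -0.1, 0.6]
opening: 0.0
```

```bash
python3 - <<'E'
from h import *
o,T,p=tool();print(o['time'],p,np.degrees(np.arctan2(T[1,1],T[0,1])),o['opening'],o['qd'],o['wrist_force'])
c=np.array([.5368,-.1576]);a=np.radians(-2.9);d=np.array([np.cos(a),np.sin(a)]);print(to(*(c-d*.06),.2))
E
```

```text
1.1 [0.36928823 0.07215304 0.2013118 ] 177.0717140428757 3.170405139742816e-05 [-7.54912930e+01  1.31963991e+01  9.50750768e+00 -4.29514915e+00
  2.74697482e-05 -7.49397565e+01] [ 0.45804289 -0.06812154  0.6045671 ]
[  0.13 -11.9  -22.09]
```

Emit:
play_rows(
  rows=[
    [[0,-2,-3.5],0,0],
    [[0,-4,-7],0,0],
    [[0,-6,-10.5],0,0],
    [[0,-8,-14],0,0],
    [[0,-10,-17.5],0,0],
    [[0,-11.3,-20],0,0],
    [[0.1,-11.3,-21],0,0],
    [[0.1,-11.3,-21],0,0],
    [[0.1,-11.3,-21],0,0],
  ],
)

```text
time: 1.85
ee_pos: [0.4709, -0.1411, 0.1998]
tcp_rot: [66.1, 89.9, 153.1]
wrist_force: [0.4, 0.3, 1.0]
opening: 0.0
```

```bash
python3 - <<'E'
from h import *
o,T,p=tool()
w,dp=bot.camera('wrist');cv2.imwrite('pics/w1.png',w)
print(o['time'],p,np.degrees(np.arctan2(T[1,1],T[0,1])),np.abs(o['qd']).max(),o['wrist_force'])
c=np.array([.5368,-.1576]);a=np.radians(-2.9);d=np.array([np.cos(a),np.sin(a)]);print(to(*(c-d*.045),.038))
M=bot.camera_model('wrist');X=M['mount']
C=cloud(dp,M,T@X[:3,:3],T@X[:3,3]+p)
# lip top in wrist cloud, unit frame of jar
P=C[(C[...,2]>.054)&(C[...,2]<.066)&(dp>0)]
l=(P[:,:2]-c)@np.array([[d[0],-d[1]],[d[1],d[0]]])
P=P[(abs(l[:,0])<.03)&(abs(l[:,1])<.08)];print(len(P));r=cv2.minAreaRect((P[:,:2]*1000).astype(np.float32));print(r)
E
```

```text
1.85 [ 0.4709043  -0.14111629  0.19983998] 177.00065938051793 1.6747816241876154 [0.35822479 0.34343935 1.02749895]
[16.22 -2.17 -1.38]
716
((538.1025390625, -155.96279907226562), (125.79509735107422, 8.477645874023438), 86.99996185302734)
```

View pics/w1.png

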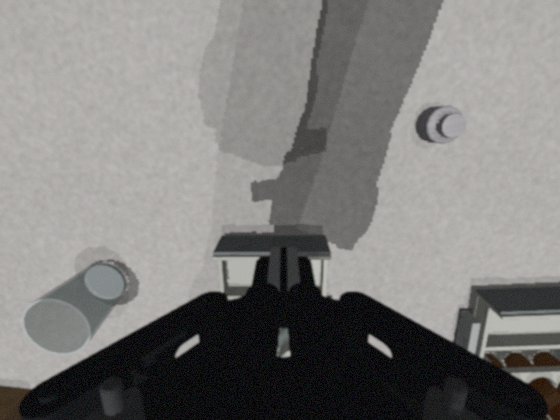

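The upside-down wrist view shows the jar tray's lip at (272,245), right ahead of the closed fingertips. The weight at (445,125) and beaker at (80,310) are well clear. The wrist depth agrees with the top view within 2 mm. I'll go down in front of the lip.

Emit:
play_rows(
  rows=[
    [[3,0,-1.4],0,0],
    [[6,0,-1.4],0,0],
    [[9,0,-1.4],0,0],
    [[12,0,-1.4],0,0],
    [[14.5,-0.5,-1.4],0,0],
    [[16.2,-1.5,-1.4],0,0],
    [[16.4,-2.5,-1.4],0,0],
    [[16.4,-3.5,-1.4],0,0],
    [[16.4,-3.5,-1.4],0,0],
    [[16.4,-3.5,-1.4],0,0],
  ],
)

```text
time: 2.73
ee_pos: [0.5069, -0.1567, 0.0379]
tcp_rot: [-104.1, 89.9, -17.0]
wrist_force: [0.1, 0.4, 0.2]
opening: -0.0001
```

Emit:
play_rows(
  rows=[
    [[0,-0.4,0],0,0],
    [[0,-0.8,0],0,0],
    [[0,-1.2,0],0,0],
    [[0,-1.6,0],0,0],
    [[0,-2.0,0],0,0],
    [[0,-2.4,0],0,0],
    [[0,-2.8,0],0,0],
    [[0,-3.2,0],0,0],
    [[0,-3.6,0],0,0],
    [[0,-4.0,0],0,0],
  ],
)

```text
time: 3.57
ee_pos: [0.546, -0.1591, 0.0363]
tcp_rot: [95.9, 90.0, -177.0]
wrist_force: [-2.8, -0.7, 2.1]
opening: -0.0004
```

```bash
python3 - <<'E'
from h import *
o,T,p=tool();print(o['time'],p,np.degrees(np.arctan2(T[1,1],T[0,1])),o['wrist_force'])
s,_=bot.camera('top');cv2.imwrite('pics/t2.png',s)
s,_=bot.camera('side');cv2.imwrite('pics/s2.png',cv2.resize(s[120:300,80:460],None,fx=2,fy=2))
E
```

```text
3.5667 [ 0.54597256 -0.1591177   0.03625856] 177.06273812146821 [-2.82856165 -0.71608461  2.05885845]
```

View pics/s2.png

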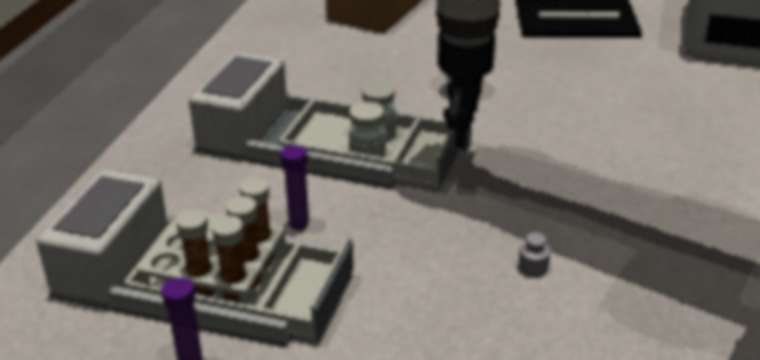

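The side view shows the fingertip against the jar lip at (460,145), with the tray sliding in and the jars upright. I'll keep pushing gently.

Emit:
play_rows(
  rows=[
    [[0,-0.3,0],0,0],
    [[0,-0.6,0],0,0],
    [[0,-0.9,0],0,0],
    [[0,-1.2,0],0,0],
    [[0,-1.5,0],0,0],
    [[0,-1.8,0],0,0],
    [[0,-2.1,0],0,0],
    [[0,-2.3,0],0,0],
    [[0,-2.5,0],0,0],
    [[0,-2.6,0],0,0],
    [[0,-2.7,0],0,0],
  ],
)

```text
time: 4.58
ee_pos: [0.5727, -0.1604, 0.0362]
tcp_rot: [60.5, 90.0, 147.6]
wrist_force: [-2.5, 0.8, -1.3]
opening: 0.0002
```

Emit:
play_rows(
  rows=[
    [[0,-0.1,0],0,0],
    [[0,-0.2,0],0,0],
    [[0,-0.3,0],0,0],
  ],
)

```text
time: 4.83
ee_pos: [0.5755, -0.1605, 0.0362]
tcp_rot: [62.9, 90.0, 150.0]
wrist_force: [-2.4, 1.0, -2.6]
opening: -0.0001
```

Emit:
play_rows(
  rows=[
    [[0,-0.1,0],0,0],
    [[0,-0.2,0],0,0],
  ],
)

```text
time: 5.0
ee_pos: [0.5776, -0.1606, 0.0362]
tcp_rot: [66.2, 90.0, 153.3]
wrist_force: [-2.9, 2.3, -1.9]
opening: 0.0
```

Still sliding at 2.5–3 N, so it has not reached the stop yet. I'll continue in small steps.

Emit:
play_rows(
  rows=[
    [[0,-0.1,0],0,0],
    [[0,-0.2,0],0,0],
  ],
)

```text
time: 5.17
ee_pos: [0.5786, -0.1607, 0.0362]
tcp_rot: [88.8, 89.9, 175.9]
wrist_force: [-12.7, 1.2, 4.3]
opening: -0.0002
```

Emit:
play_rows(
  rows=[
    [[0,-0.1,0],0,0],
    [[0,-0.2,0],0,0],
  ],
)

```text
time: 5.33
ee_pos: [0.5786, -0.1607, 0.0362]
tcp_rot: [89.3, 89.6, 176.3]
wrist_force: [-23.8, 2.7, 11.1]
opening: 0.0002
```

Force jumped to 24 N and the tip stopped, so the tray is home. I'll back off and rise.

Emit:
play_rows(
  rows=[
    [[0,0.6,0],0,0],
    [[0,1.5,0],0,0],
    [[0,3,0],0,0],
    [[0,4.5,0],0,0],
    [[-3,5,0],0,0],
    [[-6,5,0],0,0],
    [[-9,5,0],0,0],
    [[-12,5,0],0,0],
    [[-15,5,0],0,0],
    [[-17,5,0],0,0],
    [[-17,5,0],0,0],
  ],
)

```text
time: 6.25
ee_pos: [0.5332, -0.1589, 0.2118]
tcp_rot: [-103.9, 89.5, -16.9]
wrist_force: [0.4, -0.1, 0.5]
opening: 0.0003
```

```bash
python3 - <<'E'
from h import *
pic,dd=bot.camera('top');cv2.imwrite('pics/t3.png',cv2.resize(pic[65:290,90:420],None,fx=2.4,fy=2.4,interpolation=cv2.INTER_CUBIC))
m,Rm,t=pose('top');W=cloud(dd,m,Rm,t)
o,T,p=tool();print(o['time'],p,np.degrees(np.arctan2(T[1,1],T[0,1])),o['wrist_force'],np.abs(o['qd']).max())
for nm,c,a,out in(('tube',[.6254,.1603],-.95,0),('jar',[.5368,-.1576],-2.9,.0545)):
    d=np.array([np.cos(np.radians(a)),np.sin(np.radians(a))]);c=np.array(c)+d*out
    P=W[(W[...,2]>.048)&(W[...,2]<.072)];l=(P[:,:2]-c)@np.array([[d[0],-d[1]],[d[1],d[0]]])
    P=P[(abs(l[:,0])<.015)&(abs(l[:,1])<.08)];r=cv2.minAreaRect((P[:,:2]*1000).astype(np.float32));print(nm,len(P),c,r)
c=np.array([.6254,.1603]);a=np.radians(-.95);d=np.array([np.cos(a),np.sin(a)])
print('hook above',to(*(c+d*.030),.17),to(*(c+d*.030),.03))
E
```

```text
6.3 [ 0.532775   -0.15877251  0.20920456] 177.0611173486276 [ 0.04502563 -1.14310541 -0.22565537] 3.8420027291982275
tube 148 [0.6254 0.1603] ((626.23486328125, 160.109375), (124.45824432373047, 8.653267860412598), 89.1648941040039)
jar 85 [ 0.5912302  -0.16035732] ((593.2548217773438, -135.64291381835938), (74.74058532714844, 8.203269004821777), 87.27195739746094)
hook above [  3.94 -10.59  32.45] [ 17.94 -10.51  32.47]
```

View pics/t3.png

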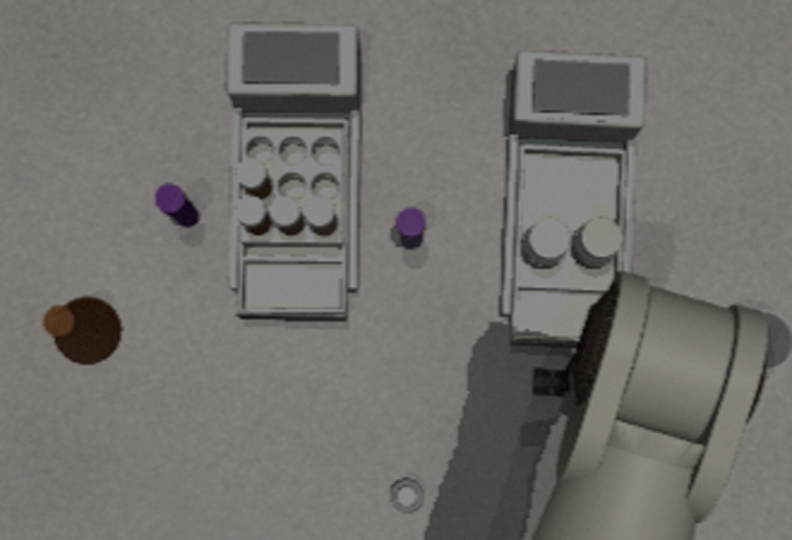

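The top view shows the jar tray home, with its lip at crop (545,345) and the jars standing at (545,243) and (597,243). The tube tray is still closed. Next I go above the tube tray's finger bay.

Emit:
play_rows(
  rows=[
    [[0,0,3],0,0],
    [[0,0,6.5],-1,0],
    [[0,0,10],-2,0],
    [[0,0,13.5],-2,0],
    [[0,-1,17],-2,0],
    [[0,-3,20.5],-2,0],
    [[0,-5,24],-2,0],
    [[0,-7,27.5],-2,0],
    [[0,-9,30.5],-2,0],
    [[0,-10,32.5],-2,0],
    [[0,-10,32.5],-2,0],
    [[0,-10,32.5],-2,0],
  ],
)

```text
time: 7.3
ee_pos: [0.6481, 0.1621, 0.2041]
tcp_rot: [108.3, 89.9, -162.5]
wrist_force: [-0.6, -0.0, -0.2]
opening: -0.0
```

Emit:
play_rows(
  rows=[
    [[0,0,0],0,0],
    [[0,0,0],0,0],
  ],
)

```text
time: 7.47
ee_pos: [0.6477, 0.1601, 0.2062]
tcp_rot: [137.3, 90.0, -133.7]
wrist_force: [-0.0, 0.7, 0.3]
opening: -0.0001
```

```bash
python3 - <<'E'
from h import *
o,T,p=tool();w,dp=bot.camera('wrist');cv2.imwrite('pics/w4.png',w)
print(o['time'],p,np.degrees(np.arctan2(T[1,1],T[0,1])),np.abs(o['qd']).max())
c=np.array([.6254,.1603]);a=np.radians(-.95);d=np.array([np.cos(a),np.sin(a)])
M=bot.camera_model('wrist');X=M['mount'];C=cloud(dp,M,T@X[:3,:3],T@X[:3,3]+p)
P=C[(C[...,2]>.05)&(C[...,2]<.068)&(dp>0)];l=(P[:,:2]-c)@np.array([[d[0],-d[1]],[d[1],d[0]]])
P=P[(abs(l[:,0])<.02)&(abs(l[:,1])<.08)];print(len(P),cv2.minAreaRect((P[:,:2]*1000).astype(np.float32)))
print(to(*(c+d*.024),.17),to(*(c+d*.024),.032))
E
```

```text
7.4667 [0.64774495 0.16010848 0.20619532] 179.01420567300033 0.5332637516957662
1159 ((627.3524169921875, 161.57423400878906), (125.9261703491211, 7.873398780822754), 89.01812744140625)
[ 3.66 -0.16 -0.01] [ 1.746e+01 -1.500e-01 -1.000e-02]
```

View pics/w4.png

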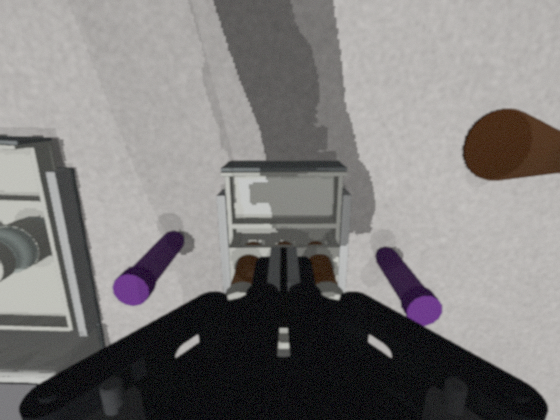

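The wrist view shows the finger bay at (285,195) in front of the fingers, the lip at (285,165) and both purple tubes at (130,285) and (425,305), well to the sides. The lip measurements agree within 2 mm. I descend into the bay with about 10 mm of clearance behind the lip.

Emit:
play_rows(
  rows=[
    [[1,-0.4,0],0,0],
    [[4,-0.4,0],0,0],
    [[7,-0.4,0],0,0],
    [[10,-0.4,0],0,0],
    [[12,-0.4,0],0,0],
    [[13.5,-0.4,0],0,0],
    [[15,-0.4,0],0,0],
    [[16,-0.4,0],0,0],
    [[17,-0.4,0],0,0],
    [[17.4,-0.4,0],0,0],
    [[17.4,-0.4,0],0,0],
  ],
)

```text
time: 8.43
ee_pos: [0.6518, 0.1607, 0.0314]
tcp_rot: [106.3, 89.9, -164.7]
wrist_force: [0.1, -0.4, 0.1]
opening: -0.0001
```

```bash
python3 - <<'E'
from h import *
o,T,p=tool();print(o['time'],p,np.degrees(np.arctan2(T[1,1],T[0,1])),o['wrist_force'])
s,_=bot.camera('side');cv2.imwrite('pics/s5.png',cv2.resize(s[120:300,80:460],None,fx=2,fy=2))
E
```

```text
8.4333 [0.65177698 0.16071366 0.03135687] 179.04927282095773 [ 0.14835924 -0.43953941  0.07620723]
```

View pics/s5.png

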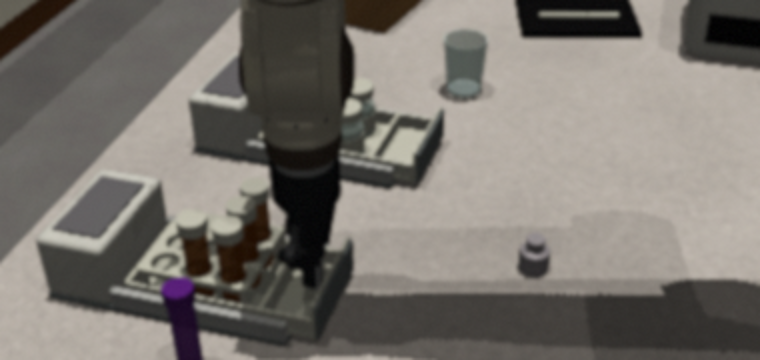

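The fingertip stands in the finger bay at (312,280), behind the lip, clear of the tubes at (228,250). Now I draw slowly.

Emit:
play_rows(
  rows=[
    [[0,0.2,0],0,0],
    [[0,0.4,0],0,0],
    [[0,0.6,0],0,0],
    [[0,0.8,0],0,0],
    [[0,0.9,0],0,0],
    [[0,1.0,0],0,0],
    [[0,1.1,0],0,0],
    [[0,1.2,0],0,0],
    [[0,1.3,0],0,0],
    [[0,1.45,0],0,0],
    [[0,1.6,0],0,0],
    [[0,1.8,0],0,0],
  ],
)

```text
time: 9.48
ee_pos: [0.6343, 0.1614, 0.0326]
tcp_rot: [-82.1, 90.0, 6.9]
wrist_force: [2.8, -0.3, 2.6]
opening: 0.0001
```

Emit:
play_rows(
  rows=[
    [[0,0.2,0],0,0],
    [[0,0.4,0],0,0],
    [[0,0.6,0],0,0],
    [[0,0.85,0],0,0],
    [[0,1.1,0],0,0],
    [[0,1.35,0],0,0],
    [[0,1.6,0],0,0],
    [[0,1.85,0],0,0],
    [[0,2.1,0],0,0],
    [[0,2.35,0],0,0],
    [[0,2.6,0],0,0],
    [[0,2.85,0],0,0],
  ],
)

```text
time: 10.48
ee_pos: [0.6054, 0.1617, 0.0323]
tcp_rot: [169.5, 90.0, -101.4]
wrist_force: [2.5, -1.3, 3.0]
opening: -0.0001
```

```bash
python3 - <<'E'
from h import *
o,T,p=tool();print(o['time'],p,o['wrist_force'])
s,_=bot.camera('side');cv2.imwrite('pics/s6.png',cv2.resize(s[120:300,80:460],None,fx=2,fy=2))
E
```

```text
10.4833 [0.60540028 0.16173578 0.03227029] [ 2.48952972 -1.3344298   3.01700768]
```

View pics/s6.png

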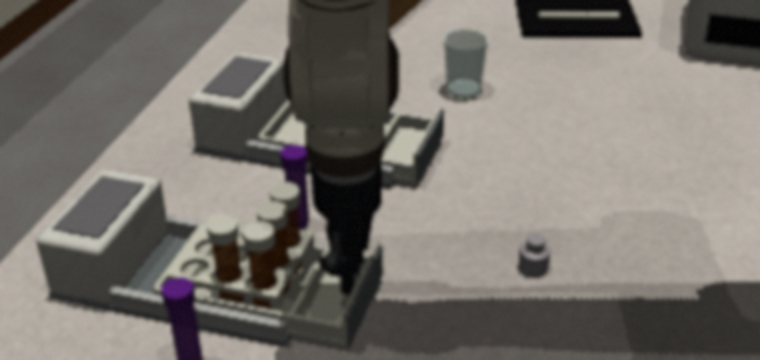

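The tray is coming out about 35 mm so far and the tubes are upright. The pull is steady at 2.5 N, with 84 mm still to go.

Emit:
play_rows(
  rows=[
    [[0,0.25,0],0,0],
    [[0,0.5,0],0,0],
    [[0,0.75,0],0,0],
    [[0,1,0],0,0],
    [[0,1.25,0],0,0],
    [[0,1.5,0],0,0],
    [[0,1.75,0],0,0],
    [[0,2,0],0,0],
    [[0,2.25,0],0,0],
    [[0,2.5,0],0,0],
    [[0,2.75,0],0,0],
    [[0,3,0],0,0],
  ],
)

```text
time: 11.53
ee_pos: [0.5753, 0.1622, 0.0322]
tcp_rot: [137.3, 90.0, -133.7]
wrist_force: [2.0, -2.2, -0.8]
opening: -0.0004
```

Emit:
play_rows(
  rows=[
    [[0,0.25,0],0,0],
    [[0,0.5,0],0,0],
    [[0,0.75,0],0,0],
    [[0,1,0],0,0],
    [[0,1.25,0],0,0],
    [[0,1.5,0],0,0],
    [[0,1.75,0],0,0],
    [[0,2,0],0,0],
    [[0,2.25,0],0,0],
    [[0,2.5,0],0,0],
    [[0,2.75,0],0,0],
    [[0,3,0],0,0],
  ],
)

```text
time: 12.53
ee_pos: [0.5454, 0.1628, 0.0323]
tcp_rot: [-106.5, 90.0, -17.5]
wrist_force: [3.5, -2.3, -0.6]
opening: -0.0001
```

Emit:
play_rows(
  rows=[
    [[0,0.25,0],0,0],
    [[0,0.5,0],0,0],
    [[0,0.7,0],0,0],
    [[0,0.9,0],0,0],
    [[0,1.1,0],0,0],
    [[0,1.3,0],0,0],
    [[0,1.5,0],0,0],
    [[0,1.6,0],0,0],
    [[0,1.7,0],0,0],
    [[0,1.8,0],0,0],
  ],
)

```text
time: 13.37
ee_pos: [0.5276, 0.1631, 0.0323]
tcp_rot: [-82.2, 90.0, 6.8]
wrist_force: [3.0, -1.8, -0.9]
opening: 0.0001
```

Emit:
play_rows(
  rows=[
    [[0,0.1,0],0,0],
    [[0,0.2,0],0,0],
    [[0,0.3,0],0,0],
    [[0,0.4,0],0,0],
  ],
)

```text
time: 13.7
ee_pos: [0.5236, 0.1631, 0.0323]
tcp_rot: [-80.7, 90.0, 8.3]
wrist_force: [2.9, -2.0, -0.3]
opening: 0.0
```

Emit:
play_rows(
  rows=[
    [[0,0.1,0],0,0],
    [[0,0.2,0],0,0],
  ],
)

```text
time: 13.87
ee_pos: [0.5222, 0.1632, 0.0324]
tcp_rot: [-91.8, 89.9, -2.8]
wrist_force: [10.2, -2.1, -5.3]
opening: 0.0002
```

Emit:
play_rows(
  rows=[
    [[0,0.1,0],0,0],
    [[0,0.2,0],0,0],
  ],
)

```text
time: 14.03
ee_pos: [0.5222, 0.1632, 0.0325]
tcp_rot: [-91.3, 89.7, -2.2]
wrist_force: [21.8, -2.7, -12.7]
opening: 0.0001
```

It is at the front stop: the force rose to 22 N and the motion stopped. I move the finger off the lip, straight up and away.

Emit:
play_rows(
  rows=[
    [[0,-0.4,0],0,0],
    [[0,-0.8,0],0,0],
    [[0,-1.2,0],0,0],
    [[0,-1.4,0],0,0],
    [[-1,-1.4,0],0,0],
    [[-3,-1.4,0],0,0],
    [[-6,-1.4,0],0,0],
    [[-9,-1.4,0],0,0],
    [[-12,-1.4,0],0,0],
    [[-15,-1.4,0],0,0],
    [[-18,-1.4,0],0,0],
    [[-18,-1.4,0],0,0],
  ],
)

```text
time: 15.03
ee_pos: [0.5349, 0.1635, 0.2195]
tcp_rot: [-70.9, 89.5, 18.2]
wrist_force: [0.1, 0.4, 0.2]
opening: 0.0001
```

Emit:
play_rows(
  rows=[
    [[0,3,0],0,0],
    [[0,6,0],0,0],
    [[0,9.5,0],0,0],
    [[0,13,0],0,0],
    [[0,16,0],0,0],
    [[0,18,0],0,0],
    [[0,18,0],0,0],
    [[0,18,0],0,0],
    [[0,18,0],0,0],
  ],
)

```text
time: 15.78
ee_pos: [0.3541, 0.1661, 0.2127]
tcp_rot: [-63.7, 89.9, 25.3]
wrist_force: [0.4, -0.4, -0.4]
opening: 0.0001
```

```bash
python3 - <<'E'
from h import *
o,T,p=tool();print(o['time'],p,o['wrist_force'],np.abs(o['qd']).max())
pic,dd=bot.camera('top');cv2.imwrite('pics/t7.png',cv2.resize(pic[65:290,90:420],None,fx=2.4,fy=2.4,interpolation=cv2.INTER_CUBIC))
m,Rm,t=pose('top');W=cloud(dd,m,Rm,t)
s,_=bot.camera('side');cv2.imwrite('pics/s7.png',cv2.resize(s[100:380,80:460],None,fx=2,fy=2))
for nm,c,a,out in(('tube',[.6254,.1603],-.95,-.12),('jar',[.5368,-.1576],-2.9,.0545)):
    d=np.array([np.cos(np.radians(a)),np.sin(np.radians(a))]);c=np.array(c)+d*out
    P=W[(W[...,2]>.048)&(W[...,2]<.072)];l=(P[:,:2]-c)@np.array([[d[0],-d[1]],[d[1],d[0]]])
    P=P[(abs(l[:,0])<.015)&(abs(l[:,1])<.08)];r=cv2.minAreaRect((P[:,:2]*1000).astype(np.float32));print(nm,len(P),'expected',c,r)
E
```

```text
15.7833 [0.35410572 0.16605422 0.21274225] [ 0.37919066 -0.37568921 -0.40950862] 1.342762801718262
tube 136 expected [0.50541649 0.16228958] ((506.312744140625, 160.96437072753906), (126.14749145507812, 5.760022163391113), 89.90133666992188)
jar 145 expected [ 0.5912302  -0.16035732] ((591.9536743164062, -160.71231079101562), (124.58460235595703, 8.404483795166016), 87.49229431152344)
```

View pics/t7.png

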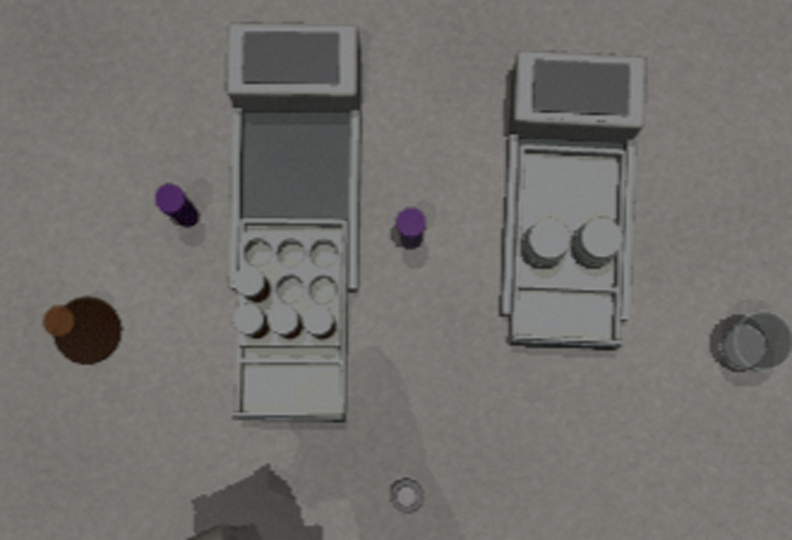

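View pics/s7.png

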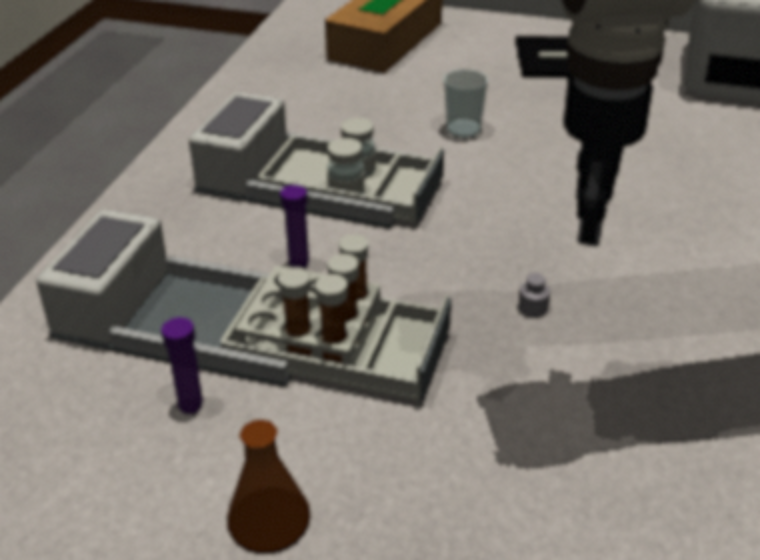

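The top view shows the tube tray fully out, with its lip at crop (290,415), and the jar tray home, with its lip at (565,345). The side view shows all tubes and jars upright, and the flask, beaker and weight where they were. The gripper is clear.

```bash
python3 -c "
from workcell import bot
print(bot.job_done())"
```

```text
the job is handed in; nothing more can be done
None
```

I pushed the jar tray home first, then hooked a fingertip behind the tube tray's lip and drew it out to its front stop. The arm then backed clear, and I handed the job in at about 16 s.

- **Jar tray:** it moved in about 54 mm and then stopped dead, with the push reaching about 24 N against its home stop. The top view puts its lip within 1 mm of the calculated home position.
- **Tube tray:** it slid at roughly 2–3.5 N and stopped dead at about 22 N. The top view shows it 120 mm out.
- **Everything else:** in the last pictures all tubes and jars were upright, and the flask, beaker, weight and purple tubes were where they started. The gripper was about 15 cm clear of the tube tray, with no contact force.
- **Disagreements:** none of the checks failed. The lip positions measured from the two cameras differed by 1–2 mm, which is within the calibration.

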